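# Load the bead polisher and hold its dead-man paddle

## Task

Using the scoop that lies in the trough, and without touching the beads with the gripper, tip at least three of the four wooden beads into the bowl of the polisher, then lay the scoop down flat, back in the trough or on the clear bench, and let go of it. Then push the sprung dead-man paddle of the run station down to about half-way and keep it there, for two seconds and on: finish while still holding it half-way down, and never push it down to its stop. Leave everything else on the bench where it stands.

Things in the scene. Friction and masses are not known exactly. Their poses are not given: they have to be found in the camera images.
- trough: Fixed wooden trough, open on top, on either side of the bench. Floor inside 268 mm (its x) x 82 mm (y), 6 mm above the bench, about the origin (centre of its underside). Walls 6 mm: upright 28 mm at +x; leaning out 40 deg from x = -134 mm, z = 6 up to z = 35 mm at the -x end, which is towards the robot; long walls flare out above 28 mm to 42 mm high, 117 mm wide. Beads in the -x half, scoop in the +x half.
- scoop: Loose flat-bottomed metal scoop, about 140 g, 100 mm long (x) x 77 mm wide (y), open at its -x end (mouth), which faces the beads; side walls 28 mm high, 2 mm thick along its whole length, back wall 34 mm high at +x. Floor 3 mm thick, thinning to a 2 mm lip at x = -50 mm. A wooden handle rises from the back wall and runs forward above the pan. Origin: centre of its underside.
- scoop_grip (a point): Point in the scoop's handle to grip, near above its balance point: 8 mm towards the back of the origin and 79 mm above the underside. The handle bar there is 18 mm wide (y), 26 mm high and runs 80 mm along x, from 38 mm in front of this point to 42 mm behind; 63 mm are free below it inside the pan. Axes as the scoop.
- bead1: One of four like plain turned wooden beads (34 mm balls, 14 g, with a dark bore mark); origin at its centre. It rolls easily.
- bead2: One of four like plain turned wooden beads (34 mm balls, 14 g, with a dark bore mark); origin at its centre. It rolls easily.
- bead3: One of four like plain turned wooden beads (34 mm balls, 14 g, with a dark bore mark); origin at its centre. It rolls easily.
- bead4: One of four like plain turned wooden beads (34 mm balls, 14 g, with a dark bore mark); origin at its centre. It rolls easily.
- polisher: Open-topped round polishing machine, fixed: grey foot 170 mm across with a bowl on it, 196 mm across at the rim, rim 110 mm above the bench. Origin: centre of its underside.
- bowl_in (a point): Centre of the bowl's inner floor, 54 mm above the bench and 56 mm below the rim; inside the bowl is 155 mm across at the floor and 185 mm at the rim. A 27 mm high cone stands in the middle.
- station: Fixed run station of the polisher: base plate 160 (x) x 90 (y) x 16 mm, with a hinged paddle. Origin: centre of its underside. -x end roughly towards the robot. The hinge line is along its y, 55 mm towards +x and 52 mm above the underside.
- paddle_pad (a point): Middle of the top face of the paddle's rubber pad, where it is pushed down; 97 mm from the hinge, moves with the paddle. Pad 45 mm x 56 mm. Paddle up: about 95 mm above the bench, 32 mm towards -x from the station's origin; it goes down about 38 mm in its whole travel. The paddle slopes up to its free end by 0.35 rad when up, level at 0.35.
- paddle (a joint): Angle of the spring-loaded dead-man paddle: 0 up (where its spring returns it), 0.40 rad down on its stop. Half-way, 0.20 rad, is the run position (about 19 mm down at the pad). Pushing at the pad takes about 3 N to start it, 6 N at half-way, 9 N at the stop.
- mallet: Bystander: turned carver's mallet standing on its head, 76 mm across, 168 mm tall.
- gouge: Bystander: carving hand tool lying on the bench, wooden handle.
- glue: Bystander: white bottle, 54 mm across, 130 mm tall, standing.
- horse: Bystander: half-carved wooden animal on four legs, about 130 mm long and 105 mm tall; origin under its body.
- offcut_a: Bystander: wooden offcut 70 x 35 x 22 mm.
- offcut_b: Bystander: wooden offcut 55 x 40 x 30 mm.
- stone: Bystander: grey sharpening stone 150 x 50 x 25 mm lying flat.
There are look-alikes about, which are no part of the job. There is more than one size of the scoop; the job needs the middle-sized.

How it is judged:
By the outcome, as a careful person would: the job done as asked, in the order asked, and still so for the second after the job is handed in, while the arm keeps its last pose, push and grip.
It also fails if it takes over 72 s, if anything falls off the work surface, if the arm or the gripper's body presses on something with over 40 N, if the wrist force passes 120 N, or if a joint passes its speed limit or range.

## Robot

A 6-joint arm with a two-finger parallel gripper is mounted at the origin on the work surface. World frame = base frame: x ahead of the robot, y to its left, z up, the work surface at z = 0. Lengths are in mm, angles in rad, forces in N, time in s.
With the tool pointing down it reaches from about 275 to 1000 mm from the base axis. Payload 8.4 kg.
Tool frame: the origin (TCP) lies midway between the tips of the shut fingers; the grasp point (between the pads) lies 19 mm behind it; z points along the fingers, y is the direction in which the jaws open and shut (so a half turn about z gives the same grasp; the last joint's range is limited). The gripper opens to 85 mm and grips with 20 to 120 N. Pads are 22 mm wide; open, the fingers measure 114 mm over their backs; the gripper's body (76 mm by 85 mm) begins 54 mm behind the grasp point. The pads swing forward as they close: fully open they stand 13 mm farther back than shut.
Start: joints at [-1.103, 0.353, 1.633, -0, 1.155, -0.002], TCP at [282.941, -557.29, 231.281] pointing down, gripper open.
Joint ranges: [-2.63, 2.63], [-0.92, 2.1], [0.06, 2.66], [-1.3, 4.44], [0, 2.69], [-3.02, 3.02]. Speed limits (rad/s): [2.22, 2.22, 2.79, 3.14, 3.14, 3.14].

## Interface

Orientations are given as [roll, pitch, yaw] about the fixed x, y, z axes, in that order (R = Rz(yaw) Ry(pitch) Rx(roll)).
In Python, from rig import r gives the robot as it stands.
- The arm moves only by the tool play_rows, never from a script. Its argument "moves" is a list of rows, each a list of 3 entries, a list of its own where there are three numbers: the turn, a rotation vector about the tool's x, y, z in degrees, then the shift along the tool's x, y, z in mm, then the opening, from 0 (shut) to 1 (fully open). A call has 1 to 20 rows; each row is the pose to reach, as a shift and turn from the pose measured when the call began, along the tool's axes at that moment; what a row does not reach only later rows make up. A row lasts 1/10 s, in which the tool goes at most 50 mm and 8.59 degrees, less where a joint would pass 70% of its speed; a pose out of reach is approached as far as the arm can. A call with a gripper value outside its range is refused whole. The fingers move at their own pace and stop on an object; "newtons" is the grip in N (left out, the last holds). Time passes only in rows, so rows that repeat a pose let the fingers close. It gives the time, the measured TCP pose, the force and the opening at its end, in the units of the state.
- r.sense(): the state, without advancing time (a new reading comes with each control period).
- r.grab_frame(name): name is "side" or "top" or "wrist"; returns a dict with "color" (480x640x3 uint8, red, green, blue), "K" (3x3 intrinsics, pixels), "rvec" (rotation vector, rad) and "tvec" (3), from world to camera coordinates, as OpenCV has them; the wrist camera has in their place "T_tool_cam" (4x4, takes a point from camera to tool coordinates, whose origin is the TCP and whose axes are the flange's). Camera axes: x right, y down, z forward; pixel columns grow to the right and rows downward; lengths in mm; the calibration is good to about 2 mm. A picture is of the moment at which its call begins: read the wrist's pose just before it. There is no depth.
- r.sign_off(): hands the job in, once; it reports no verdict.
Trained networks look in a picture, given as the dict that the camera call returned (one of the last four; its "shot" number tells which), for a name from the list of things; names that differ only in an ending like _2 or _b are one class to them, and where a whole thing is asked for, a point or a joint stands for the part that bears it (a point fixed in the world has none). Each returns a list of dicts, best first, with "conf" (0 to 1); they miss things now and then, are a little off and sometimes report something else, mostly with a low value. They report only what shows in the picture. A call takes as long as a camera call. They do not tell look-alikes from the thing itself.
- r.silhouettes(picture, name): "mask" (480x640 bool, what is visible of it) and "location" ([column, row] in pixels, amid what is visible of it).
The state is a dict: "clock": time; "qpos": joint angles; "qvel": joint speeds; "joint_efforts": joint torques, N m; "eef_pos": TCP position; "tcp_rot": TCP orientation; "contact_force": force on the tool from outside, world axes, zero at the start; "wrist_torque": the same for the moment, N m; "opening": opening from 0.0 (shut) to 1.0 (fully open).
Only numpy, scipy, OpenCV 4.12 (cv2) and the standard library are available. Lean on these libraries where they do the work, as an engineer would, in place of code of your own. Each camera call takes 0.05 s, during which the arm holds its last target.

## Working session

There is one attempt and no reset: what is moved stays moved. The work goes in short steps, Python scripts to look and compute and a tool call to move; the robot and the scene stay as the last step left them, time stands still between calls to the robot, and variables do not carry over. Pictures are saved under pics/ and viewed, and the job is handed in when it is done.

Besides the shell and the picture viewer there is one more tool, called after "Request:" by a JSON object that holds its "fn" and its "kwargs", one argument or row to a line. play_rows: Moves the arm, as the interface text tells. Its arguments: {"type":"object","properties":{"moves":{"type":"array"},"newtons":{"type":"number"}},"required":["moves"]}

```bash
ls; mkdir -p pics
python3 - <<'E'
from rig import r
import cv2
s=r.sense(); print(s['clock'],s['eef_pos'],s['tcp_rot'],s['contact_force'],s['opening'])
for n in ['side','top','wrist']:
    f=r.grab_frame(n); cv2.imwrite(f'pics/{n}0.png',f['color'][:,:,::-1])
    print(n,f['K'].tolist(),f.get('rvec'),f.get('tvec'),f.get('T_tool_cam'),f['shot'])
E
```

```text
pics
0.0 [ 282.7223041  -556.87632818  230.56233377] [-3.14021103e+00  1.66123390e-05  4.69780590e-01] [-0.03067211  0.71529869  0.36335556] 0.9984937318017446
side [[508.44055436465646, 0.0, 321.22421499588404], [0.0, 508.44055436465646, 241.06590632322443], [0.0, 0.0, 1.0]] [ 2.38740937 -0.25615042  0.1117481 ] [-517.40635975  100.90725444 1160.91678979] None 1
top [[446.516024080289, 0.0, 311.0162912259647], [0.0, 446.516024080289, 244.0174169598196], [0.0, 0.0, 1.0]] [ 2.13200133 -2.15902145  0.14547372] [ -55.59494518  513.29594689 1227.25336971] None 2
wrist [[402.7552521251219, 0.0, 322.11033017363684], [0.0, 402.7552521251219, 233.6456015893757], [0.0, 0.0, 1.0]] None None [[-5.12743696e-04 -9.46664958e-01 -3.22219171e-01  8.18422454e+01]
 [ 9.99999740e-01 -6.48494459e-04  3.13958406e-04 -1.08876150e+00]
 [-5.06170768e-04 -3.22218926e-01  9.46665045e-01 -1.43499478e+02]
 [ 0.00000000e+00  0.00000000e+00  0.00000000e+00  1.00000000e+00]] 3
```

View pics/side0.png

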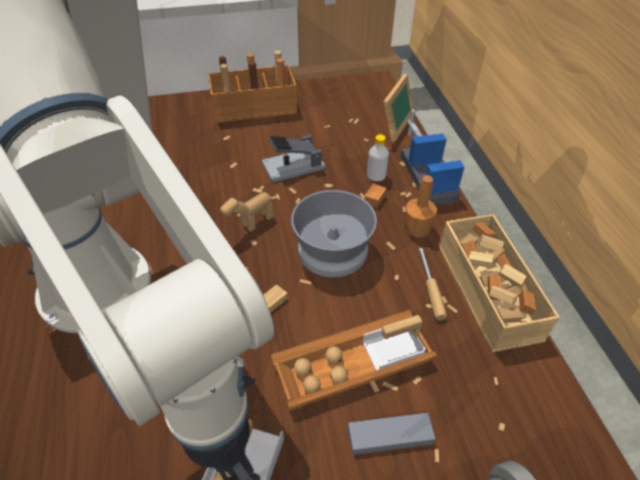

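View pics/top0.png

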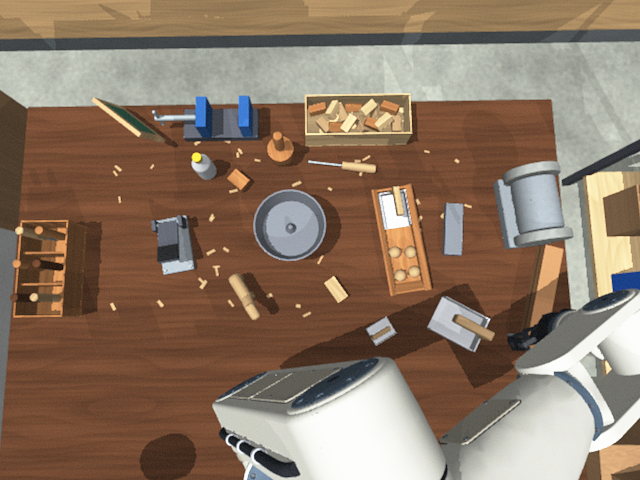

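View pics/wrist0.png

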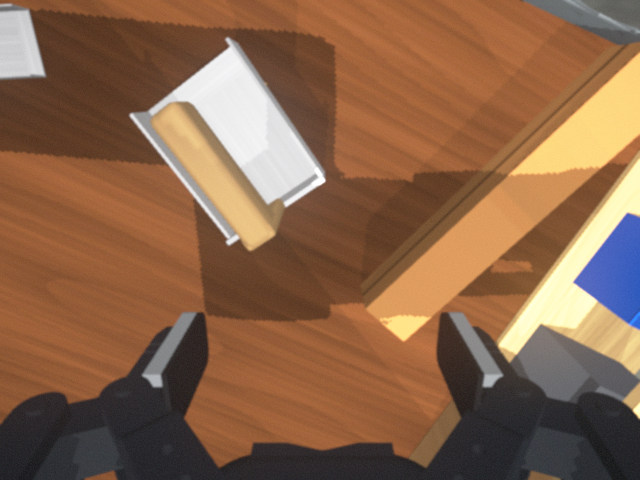

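Top view shows three scoops: a small one at (380,330), a large one at (460,322), and the one in the trough at (397,208). The trough one should be the middle-sized scoop. The beads are at about (395,252), (411,252), (400,274) and (414,271), the bowl at (290,225) and the station at (173,245).

```bash
cat > h.py <<'E'
import numpy as np, cv2
from scipy.spatial.transform import Rotation as R
def cam(f,s=None):
    if f.get('T_tool_cam') is not None and 'rvec' not in f:
        Tt=np.eye(4); Tt[:3,:3]=R.from_euler('xyz',s['tcp_rot']).as_matrix(); Tt[:3,3]=s['eef_pos']
        T=Tt@np.array(f['T_tool_cam']); return np.array(f['K']),T[:3,:3],T[:3,3]
    Rm=cv2.Rodrigues(np.array(f['rvec'],float))[0]; return np.array(f['K']),Rm.T,-Rm.T@np.array(f['tvec'],float)
def px2plane(c,p,z):
    K,Rm,o=c; d=Rm@np.linalg.solve(K,[p[0],p[1],1.]); return o+d*(z-o[2])/d[2]
def proj(c,P):
    K,Rm,o=c; q=(np.atleast_2d(P)-o)@Rm; q=q@K.T; return q[:,:2]/q[:,2:]
def tri(obs):
    A=np.zeros((3,3));b=np.zeros(3)
    for c,p in obs:
        K,Rm,o=c; d=Rm@np.linalg.solve(K,[p[0],p[1],1.]); d/=np.linalg.norm(d); M=np.eye(3)-np.outer(d,d); A+=M;b+=M@o
    return np.linalg.solve(A,b)
E
python3 - <<'E'
from rig import r
from h import *
import numpy as np,cv2
s=r.sense()
ft=r.grab_frame('top'); fs=r.grab_frame('side'); ct,cs=cam(ft),cam(fs)
print('cams',ct[2],cs[2])
z={'trough':20,'scoop':15,'scoop_grip':79,'bead1':23,'polisher':60,'bowl_in':54,'station':10,'paddle_pad':95,'mallet':80,'glue':60,'horse':60,'offcut_a':11,'gouge':10,'stone':12}
for n in z:
  for nm,f,c in (('top',ft,ct),('side',fs,cs)):
    try: L=r.silhouettes(f,n)
    except Exception as e: print(n,e); continue
    for d in L[:6]:
        print(n,nm,round(d['conf'],2),np.round(d['location']),int(d['mask'].sum()),np.round(px2plane(c,d['location'],z[n])[:2]))
for n,f,u,v in (('top',ft,360,150),('top2',ft,100,180)):
    cv2.imwrite(f'pics/{n}c.png',cv2.resize(f['color'][v:v+150,u:u+150,::-1],(600,600),interpolation=cv2.INTER_CUBIC))
cv2.imwrite('pics/sidec.png',cv2.resize(fs['color'][300:420,260:445,::-1],(740,480),interpolation=cv2.INTER_CUBIC))
E
```

```text
cams [ 334.79627706  -68.1900533  1286.84728309] [ 344.17323459 -804.46875743  927.35872823]
trough top 0.63 [406. 249.] 2875 [ 497. -334.]
trough side 0.77 [338. 362.] 5422 [ 494. -318.]
trough side 0.44 [250. 208.] 985 [376. 160.]
scoop top 0.93 [380. 329.] 468 [ 272. -253.]
scoop top 0.74 [395. 205.] 1077 [ 626. -308.]
scoop top 0.59 [457. 328.] 2025 [ 273. -467.]
scoop side 0.85 [396. 343.] 2193 [ 621. -297.]
scoop side 0.78 [263. 453.] 1486 [ 323. -461.]
scoop side 0.59 [242. 360.] 51 [ 308. -271.]
scoop_grip top 0.97 [459. 327.] 2033 [ 278. -453.]
scoop_grip top 0.9 [381. 334.] 462 [ 262. -246.]
scoop_grip top 0.72 [393. 211.] 1040 [ 595. -289.]
scoop_grip side 0.91 [396. 340.] 2192 [ 604. -326.]
scoop_grip side 0.8 [262. 452.] 1514 [ 322. -482.]
scoop_grip side 0.62 [242. 362.] 41 [ 310. -312.]
bead1 top 0.4 [396. 252.] 118 [ 488. -303.]
bead1 top 0.33 [204. 167.] 440 [747. 249.]
bead1 side 0.67 [333. 356.] 218 [ 487. -304.]
bead1 side 0.64 [309. 380.] 218 [ 429. -345.]
bead1 side 0.48 [338. 375.] 242 [ 486. -347.]
bead1 side 0.47 [304. 371.] 253 [ 423. -323.]
bead1 side 0.36 
[... 623 characters left out ...]
252 [785.   2.]
glue top 0.69 [204. 165.] 485 [741. 241.]
horse top 0.81 [248. 295.] 696 [371. 112.]
horse side 0.73 [334. 233.] 5721 [559.  -9.]
horse side 0.58 [253. 206.] 970 [384. 123.]
horse side 0.29 [309. 386.] 238 [ 424. -375.]
offcut_a top 0.67 [335. 288.] 316 [ 390. -129.]
offcut_a top 0.61 [239. 181.] 287 [706. 149.]
offcut_a side 0.66 [376. 195.] 357 [712. 148.]
offcut_a side 0.64 [275. 298.] 398 [ 396. -129.]
gouge top 0.54 [356. 168.] 254 [ 741. -199.]
gouge side 0.78 [438. 299.] 554 [ 751. -208.]
stone top 0.74 [453. 230.] 986 [ 550. -472.]
stone top 0.63 [333. 288.] 284 [ 388. -123.]
stone side 0.86 [388. 433.] 2610 [ 550. -473.]
stone side 0.73 [395. 340.] 2078 [ 623. -289.]
```

```bash
sleep 0
```

```text
(no output)
```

View pics/topc.png

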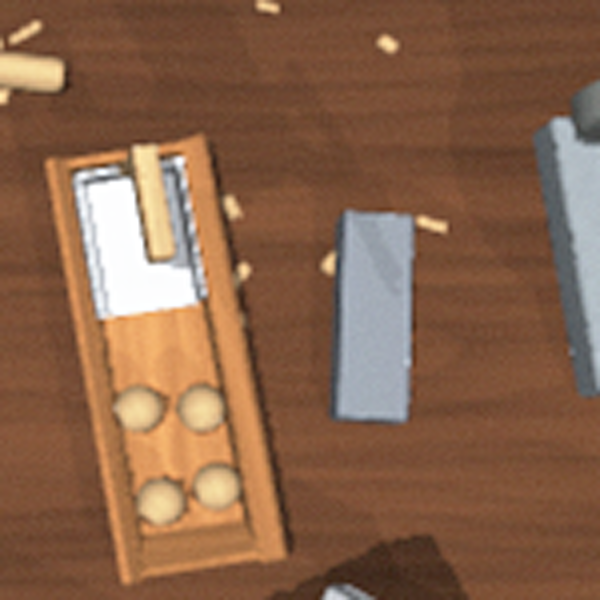

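View pics/sidec.png

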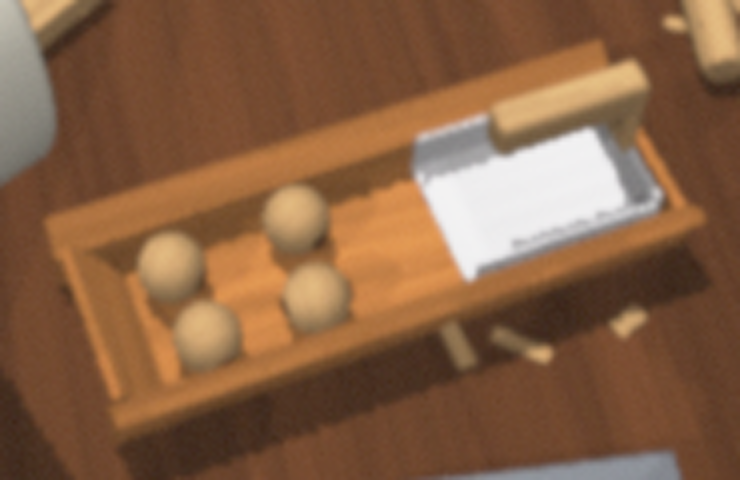

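View pics/top2c.png

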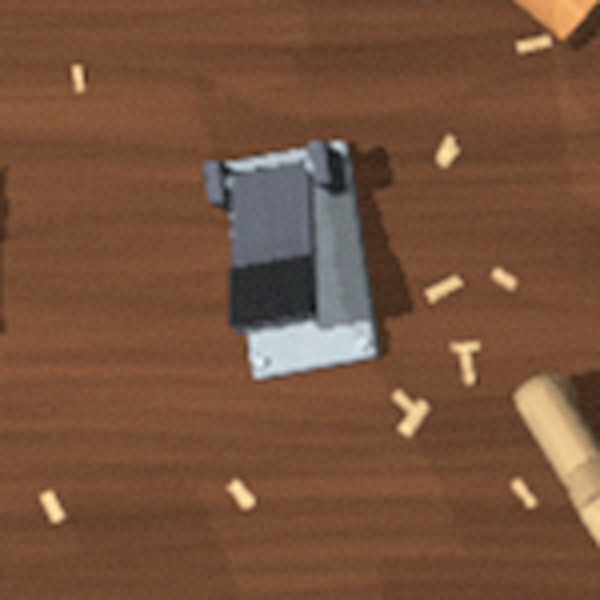

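Run:
```python
from rig import r
from h import *
ft=r.grab_frame('top'); fs=r.grab_frame('side'); ct,cs=cam(ft),cam(fs)
T=lambda u,v:(360+(u+.5)/4-.5,150+(v+.5)/4-.5)
S=lambda u,v:(260+(u+.5)/4-.5,300+(v+.5)/4-.5)
P2=lambda u,v:(100+(u+.5)/4-.5,180+(v+.5)/4-.5)
# beads
for a,b in (((138,409),(295,218)),((203,407),(316,298)),((161,501),(170,267)),((218,487),(207,337))):
    print('bead',np.round(tri([(ct,T(*a)),(cs,S(*b))]),1))
print('trough top corners z42',[np.round(px2plane(ct,T(*p),42)[:2]) for p in ((47,160),(203,137),(287,553),(125,583))])
print('handle ends', [np.round(px2plane(ct,T(*p),98)[:2]) for p in ((145,148),(162,258))])
print('handle tri front', np.round(tri([(ct,T(162,255)),(cs,S(497,122))])),np.round(tri([(ct,T(145,150)),(cs,S(638,68))])))
print('scoop top wall corners z34/40',[np.round(px2plane(ct,T(*p),z)[:2]) for p,z in (((75,178),40),((183,158),40),((206,296),34),((104,316),34))])
print('station z16',[np.round(px2plane(ct,P2(*p),16)[:2]) for p in ((345,140),(378,352),(255,378))])
print('pad z',[np.round(px2plane(ct,P2(*p),z)[:2]) for p,z in (((230,262),87),((313,256),87),((316,320),103),((230,328),103))])
```

```text
bead [ 488.9 -298.9   20.6]
bead [ 489.  -344.8   22.3]
bead [ 422.6 -312.5   20.8]
bead [ 432.4 -353.2   21.4]
trough top corners z42 [array([ 667., -237.]), array([ 682., -349.]), array([ 385., -394.]), array([ 365., -281.])]
handle ends [array([ 659., -296.]), array([ 582., -305.])]
handle tri front [ 586. -307.   89.] [ 659. -297.   97.]
scoop top wall corners z34/40 [array([ 654., -257.]), array([ 667., -334.]), array([ 568., -348.]), array([ 554., -275.])]
station z16 [array([606., 301.]), array([452., 273.]), array([434., 360.])]
pad z [array([508., 356.]), array([511., 300.]), array([466., 292.]), array([461., 349.])]
```

```bash
cat >> h.py <<'E'
def go(s,pos,rpy):
    R0=R.from_euler('xyz',s['tcp_rot']); R1=R.from_euler('xyz',rpy)
    rv=np.degrees((R0.inv()*R1).as_rotvec()); sh=R0.inv().apply(np.array(pos)-s['eef_pos'])
    print('turn',np.round(rv,2),'shift',np.round(sh,1))
E
python3 - <<'E'
from rig import r
from h import *
s=r.sense(); print(s['clock']); go(s,[620,-302,200],[np.pi,0,.145])
E
```

```text
1.75
turn [ 0.   -0.   18.61] shift [416.1 -75.1  31.3]
```

Request:
{"fn": "play_rows", "kwargs": {
  "moves": [
    [[0,0,9],[200,-36,15],0.6],
    [[0,0,18.6],[416,-75,31],0.6],
    [[0,0,18.6],[416,-75,31],0.6],
    [[0,0,18.6],[416,-75,31],0.6],
    [[0,0,18.6],[416,-75,31],0.6],
    [[0,0,18.6],[416,-75,31],0.6],
    [[0,0,18.6],[416,-75,31],0.6],
    [[0,0,18.6],[416,-75,31],0.6],
    [[0,0,18.6],[416,-75,31],0.6],
    [[0,0,18.6],[416,-75,31],0.6],
    [[0,0,18.6],[416,-75,31],0.6],
    [[0,0,18.6],[416,-75,31],0.6]
  ]
}}

```text
clock: 2.95
eef_pos: [619.1, -302.8, 200.3]
tcp_rot: [3.141, 0.0, 0.145]
contact_force: [0.4, -0.7, -0.4]
opening: 0.599
```

Run:
```python
from rig import r
from h import *
s=r.sense(); print(s['clock'],s['eef_pos'],s['tcp_rot'],s['contact_force'],s['opening'],s['qpos'])
f=r.grab_frame('wrist'); c=cam(f,s); cv2.imwrite('pics/w1.png',f['color'][:,:,::-1])
for d in r.silhouettes(f,'scoop_grip')[:3]: print(d['conf'],d['location'],d['mask'].sum())
print(proj(c,[[620,-302,98]]))
```

```text
2.95 [ 619.07635477 -302.81577313  200.3025315 ] [3.14149955e+00 4.86595469e-04 1.44524631e-01] [ 0.44615632 -0.74627478 -0.40745641] 0.5991917640068318 [-4.56924372e-01  4.79122582e-01  1.51204249e+00 -3.85618866e-04
  1.15077613e+00  9.69504610e-01]
0.61 [323.1, 205.6] 11716
[[321.95891589 229.00779222]]
```

View pics/w1.png

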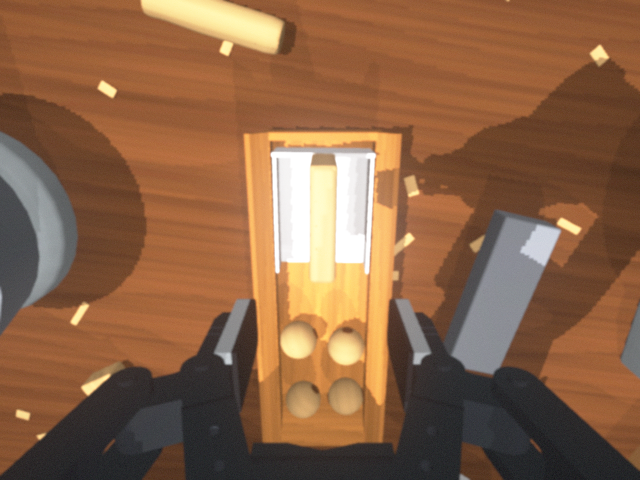

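Run:
```python
from rig import r
from h import *
s=r.sense(); f=r.grab_frame('wrist'); c=cam(f,s)
for p,z in (((323,157),98),((322,281),98),((275,152),40),((374,152),40),((277,271),34),((367,271),34),((281,262),8),((364,262),8),((245,134),42),((400,133),42),((262,440),42),((384,440),42),((298,340),23),((346,348),23),((303,399),23),((346,396),23)):
    P=px2plane(c,p,z); d=P[:2]-s['eef_pos'][:2]; y=.1445; print(p,np.round(P[:2],1),'tool-frame x,left',np.round([d@[np.cos(y),np.sin(y)],d@[-np.sin(y),np.cos(y)]],1))
```

```text
(323, 157) [ 665.4 -296.4] tool-frame x,left [46.9 -0. ]
(322, 281) [ 583.5 -307.6] tool-frame x,left [-35.8   0.7]
(275, 152) [ 655.9 -261.8] tool-frame x,left [42.5 35.6]
(374, 152) [ 666.5 -334.9] tool-frame x,left [ 42.4 -38.3]
(277, 271) [ 557.1 -273.3] tool-frame x,left [-57.   38.4]
(367, 271) [ 567.8 -348.1] tool-frame x,left [-57.1 -37.1]
(281, 262) [ 554.5 -274.5] tool-frame x,left [-59.7  37.7]
(364, 262) [ 565.1 -348.6] tool-frame x,left [-59.9 -37.3]
(245, 134) [ 666.  -238.9] tool-frame x,left [55.8 56.8]
(400, 133) [ 682.9 -350.9] tool-frame x,left [ 56.3 -56.4]
(262, 440) [ 382.8 -278.4] tool-frame x,left [-230.2   58.5]
(384, 440) [ 399.4 -394.3] tool-frame x,left [-230.4  -58.6]
(298, 340) [ 485.5 -299.4] tool-frame x,left [-131.5   23. ]
(346, 348) [ 483.3 -344.7] tool-frame x,left [-140.3  -21.6]
(303, 399) [ 419.7 -312.5] tool-frame x,left [-198.5   19.5]
(346, 396) [ 429.2 -353.6] tool-frame x,left [-195.   -22.6]
```

Request:
{"fn": "play_rows", "kwargs": {
  "moves": [
    [[0,0,0],[0,0,40],0.6],
    [[0,0,0],[0.5,0,75],0.6],
    [[0,0,0],[0.5,0,105],0.6],
    [[0,0,0],[0.5,0,125],0.6],
    [[0,0,0],[0.5,0,134],0.6],
    [[0,0,0],[0.5,0,134],0.6],
    [[0,0,0],[0.5,0,134],0.2],
    [[0,0,0],[0.5,0,134],0.1],
    [[0,0,0],[0.5,0,134],0],
    [[0,0,0],[0.5,0,134],0],
    [[0,0,0],[0.5,0,134],0],
    [[0,0,0],[0.5,0,134],0],
    [[0,0,0],[0.5,0,134],0]
  ],
  "newtons": 80
}}

```text
clock: 4.4
eef_pos: [620.4, -303.5, 68.1]
tcp_rot: [3.14, -0.002, 0.144]
contact_force: [-0.9, 0.7, 7.1]
opening: 0.196
```

Run:
```python
from rig import r
from h import *
s=r.sense(); print(s['clock'],s['eef_pos'],s['tcp_rot'],s['contact_force'],s['wrist_torque'],s['opening'])
f=r.grab_frame('wrist'); cv2.imwrite('pics/w2.png',f['color'][:,:,::-1])
f=r.grab_frame('side'); cv2.imwrite('pics/s2.png',f['color'][:,:,::-1])
```

```text
4.4 [ 620.43100197 -303.4554587    68.12978877] [ 3.14003066e+00 -1.87004974e-03  1.43791952e-01] [-0.90482244  0.72807263  7.10022981] [-0.07718956  0.1818135  -0.01706537] 0.19643846172650073
```

View pics/w2.png

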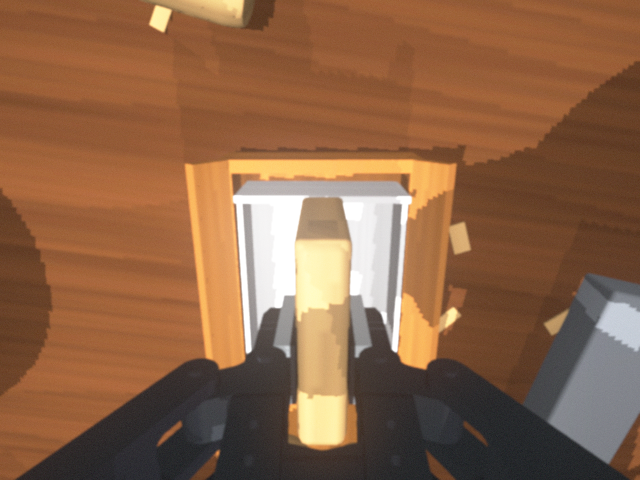

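View pics/s2.png

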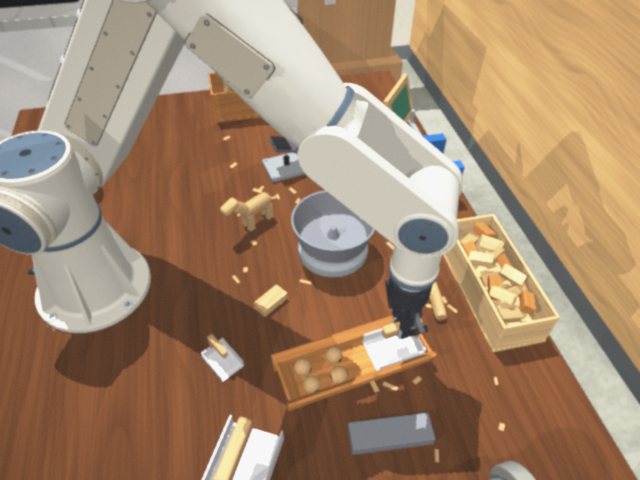

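Request:
{"fn": "play_rows", "kwargs": {
  "moves": [
    [[0,0,0],[0,0,-0.7],0],
    [[0,0,0],[-5,0,-0.7],0],
    [[0,0,0],[-13,0,-0.7],0],
    [[0,0,0],[-22,0,-0.7],0],
    [[0,0,0],[-31,0,-0.7],0],
    [[0,0,0],[-40,0,-0.7],0],
    [[0,0,0],[-49,0,-0.7],0],
    [[0,0,0],[-58,0,-0.7],0],
    [[0,0,0],[-66,0,-0.7],0],
    [[0,0,0],[-74,0,-0.7],0],
    [[0,0,0],[-82,0,-0.7],0],
    [[0,0,0],[-90,0,-0.7],0],
    [[0,0,0],[-96,0,-0.7],0],
    [[0,0,0],[-100,0,-0.7],0],
    [[0,0,0],[-100,0,-0.7],0]
  ]
}}

```text
clock: 6.0
eef_pos: [521.0, -317.9, 68.7]
tcp_rot: [3.14, -0.002, 0.143]
contact_force: [-0.2, -0.1, -1.2]
opening: 0.195
```

```bash
cat > snap.py <<'E'
import sys
from rig import r
from h import *
s=r.sense()
print(s['clock'],np.round(s['eef_pos'],1),np.round(s['tcp_rot'],4),np.round(s['contact_force'],1),np.round(s['wrist_torque'],2),round(s['opening'],3))
t=sys.argv[1]
for v in sys.argv[2:]:
    f=r.grab_frame(v); im=f['color'][:,:,::-1]
    if v=='side': im=cv2.resize(im[270:440,220:460],(720,510),interpolation=cv2.INTER_CUBIC)
    cv2.imwrite(f'pics/{v}_{t}.png',im)
E
python3 snap.py 3 side wrist
```

```text
6.0 [ 521.  -317.9   68.7] [ 3.1401e+00 -1.7000e-03  1.4350e-01] [-0.2 -0.1 -1.2] [-0.    0.08 -0.02] 0.195
```

View pics/side_3.png

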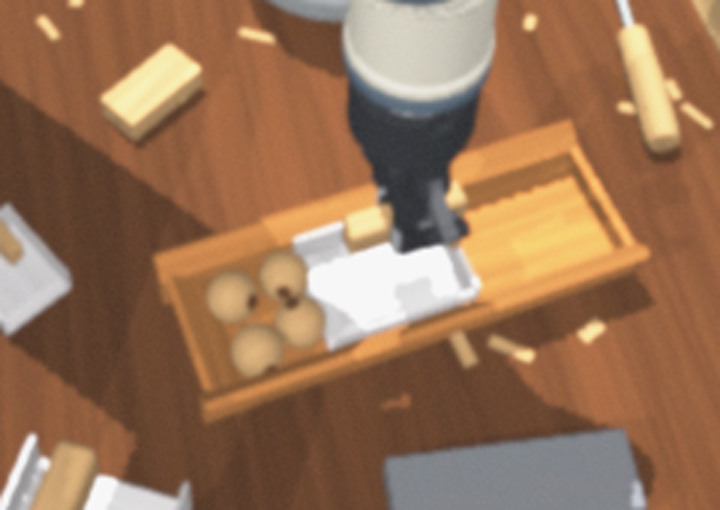

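View pics/wrist_3.png

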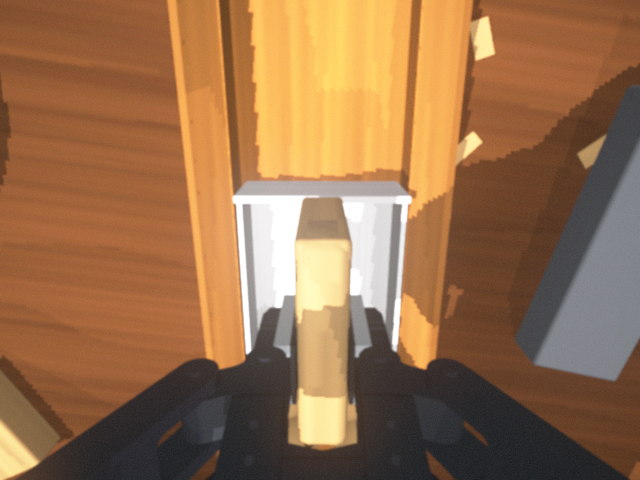

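Request:
{"fn": "play_rows", "kwargs": {
  "moves": [
    [[0,0,0],[-4,0,0.4],0],
    [[0,0,0],[-9,0,0.4],0],
    [[0,0,0],[-14,0,0.4],0],
    [[0,0,0],[-19,0,0.4],0],
    [[0,0,0],[-24,0,0.4],0],
    [[0,0,0],[-29,0,0.4],0],
    [[0,0,0],[-34,0,0.4],0],
    [[0,0,0],[-38,0,0.4],0],
    [[0,0,0],[-42,0,0.4],0],
    [[0,0,0],[-46,0,0.4],0],
    [[0,0,0],[-50,0,0.4],0],
    [[0,0,0],[-50,0,0.4],0]
  ]
}}

```text
clock: 7.3
eef_pos: [472.2, -325.4, 68.5]
tcp_rot: [3.139, -0.003, 0.144]
contact_force: [0.7, 0.8, -1.0]
opening: 0.198
```

```bash
python3 snap.py 4 side top
python3 - <<'E'
import cv2
im=cv2.imread('pics/top_4.png'); cv2.imwrite('pics/top_4c.png',cv2.resize(im[170:320,340:470],(520,600),interpolation=cv2.INTER_CUBIC))
E
```

```text
7.3 [ 472.2 -325.4   68.5] [ 3.1391e+00 -2.9000e-03  1.4350e-01] [ 0.7  0.8 -1. ] [-0.06 -0.14  0.06] 0.198
```

View pics/side_4.png

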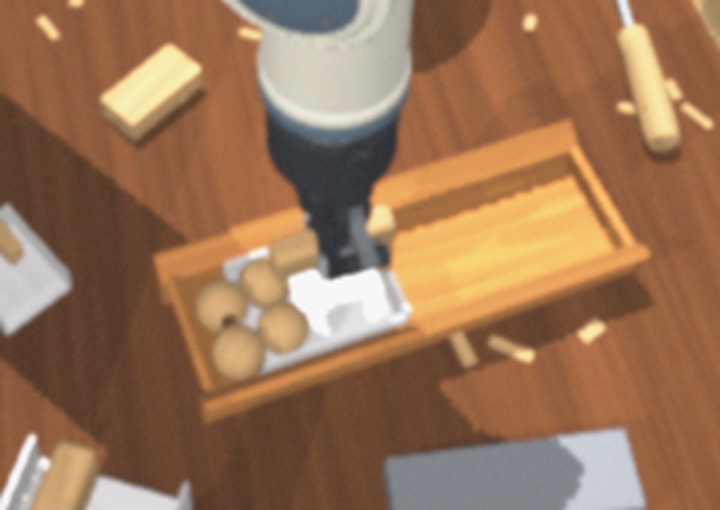

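View pics/top_4c.png

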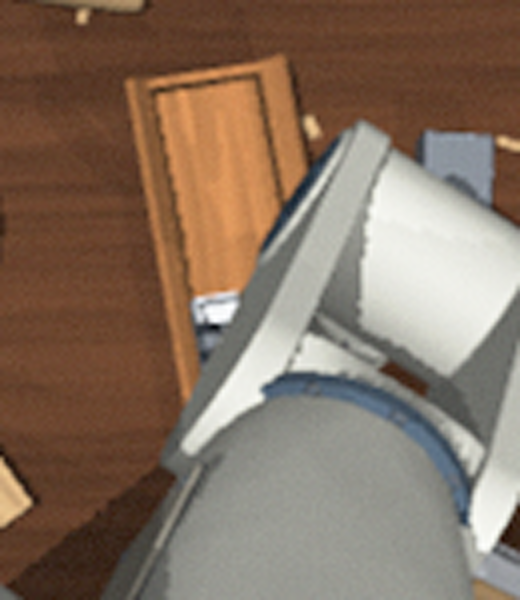

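Request:
{"fn": "play_rows", "kwargs": {
  "moves": [
    [[0,0,0],[-3,0,0.2],0],
    [[0,0,0],[-5,0,0.2],0],
    [[0,0,0],[-7,0,0.2],0],
    [[0,0,0],[-8.5,0,0.2],0],
    [[0,0,0],[-9,0,0.2],0],
    [[0,0,0],[-9,0,0.2],0]
  ]
}}

```text
clock: 8.0
eef_pos: [463.2, -326.4, 68.1]
tcp_rot: [3.14, -0.002, 0.144]
contact_force: [0.9, 0.3, 0.5]
opening: 0.197
```

```bash
python3 snap.py 5 side
```

```text
8.0 [ 463.2 -326.4   68.1] [ 3.1398e+00 -2.2000e-03  1.4350e-01] [0.9 0.3 0.5] [-0.02 -0.12  0.02] 0.197
```

View pics/side_5.png

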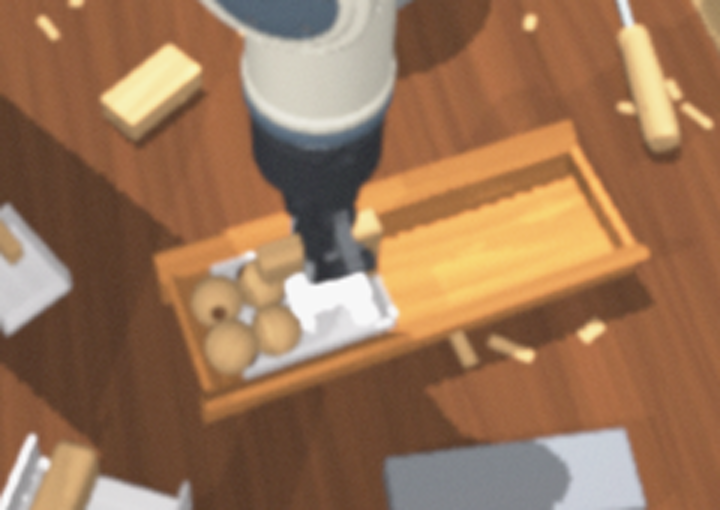

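Request:
{"fn": "play_rows", "kwargs": {
  "moves": [
    [[0,0,0],[-2,0,0],0],
    [[0,0,0],[-3,0,0],0],
    [[0,0,0],[-3,0,0],0],
    [[0,-3,0],[-4,0,-2.5],0],
    [[0,-6,0],[-5,0,-5],0],
    [[0,-9,0],[-6.3,0,-7.2],0],
    [[0,-12,0],[-7.7,0,-9],0],
    [[0,-15,0],[-9,0,-10.8],0],
    [[0,-18,0],[-10.6,0,-12.5],0],
    [[0,-20,0],[-11.7,0,-14],0],
    [[0,-20,0],[-11.7,0,-16],0],
    [[0,-20,0],[-11.7,0,-16],0],
    [[0,-20,0],[-11.7,0,-16],0]
  ]
}}

```text
clock: 9.35
eef_pos: [451.2, -328.0, 84.1]
tcp_rot: [3.14, 0.346, 0.143]
contact_force: [-0.2, -0.5, -1.4]
opening: 0.198
```

```bash
python3 snap.py 6 side wrist
```

```text
9.35 [ 451.2 -328.    84.1] [3.1399 0.3464 0.1427] [-0.2 -0.5 -1.4] [ 0.06 -0.24  0.07] 0.198
```

View pics/side_6.png

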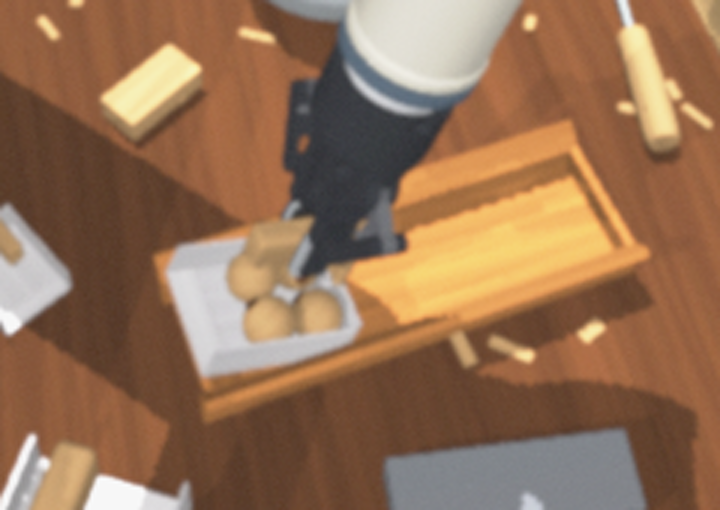

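View pics/wrist_6.png

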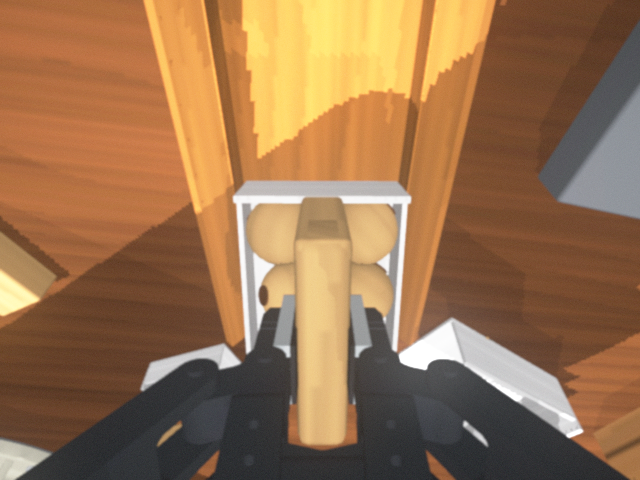

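Run:
```python
from rig import r
from h import *
s=r.sense(); e=s['tcp_rot']
go(s,[456,-325,235],e);go(s,[661,12,230],e)
```

```text
turn [0. 0. 0.] shift [ -46.3   -2.2 -143.6]
turn [0. 0. 0.] shift [ 191.2 -306.5 -224.6]
```

Request:
{"fn": "play_rows", "kwargs": {
  "moves": [
    [[0,0,0],[-3,0,-10],0],
    [[0,0,0],[-10,0,-31],0],
    [[0,0,0],[-18,-1,-55],0],
    [[0,0,0],[-26,-1,-80],0],
    [[0,0,0],[-33,-2,-104],0],
    [[0,0,0],[-39,-2,-124],0],
    [[0,0,0],[-42,-6,-139],0],
    [[0,0,0],[-35,-16,-148],0],
    [[0,0,0],[-22,-34,-152],0],
    [[0,0,0],[-5,-56,-158],0],
    [[0,0,0],[13,-79,-164],0],
    [[0,0,0],[31,-102,-170],0],
    [[0,0,0],[49,-125,-176],0],
    [[0,0,0],[67,-148,-182],0],
    [[0,0,0],[85,-171,-188],0],
    [[0,0,0],[103,-194,-195],0],
    [[0,0,0],[121,-216,-201],0],
    [[0,0,0],[138,-238,-207],0],
    [[0,0,0],[152,-256,-212],0],
    [[0,0,0],[160,-266,-215],0]
  ]
}}

```text
clock: 11.45
eef_pos: [635.1, -30.4, 230.9]
tcp_rot: [3.14, 0.347, 0.144]
contact_force: [0.2, -0.0, -1.3]
opening: 0.201
```

```bash
python3 snap.py 7 side wrist
python3 - <<'E'
from rig import r
from h import *
s=r.sense(); e=s['tcp_rot']
a=np.array([np.cos(.1427),np.sin(.1427),0]);C=np.array([562,-2,0.])
def tcp(th,Lx,Lz):
    t=np.radians(th); return C+a*(Lx+58*np.cos(t)-60*np.sin(t))+[0,0,Lz+58*np.sin(t)+60*np.cos(t)]
for th,Lx,Lz in ((-20,25,190),(-20,25,180),(0,25,150),(15,25,130),(30,25,120),(45,25,115),(60,25,112)):
    print(th,tcp(th,Lx,Lz)); go(s,tcp(th,Lx,Lz),[np.pi,-np.radians(th),.1427])
E
```

```text
11.45 [635.1 -30.4 230.9] [3.1404 0.3473 0.1442] [ 0.2 -0.  -1.3] [ 0.06 -0.27  0.05] 0.201
-20 [661.00670505  12.2249437  226.54438893]
turn [ 0.12 -0.12  0.09] shift [ 31.6 -39.2  -6.7]
-20 [661.00670505  12.2249437  216.54438893]
turn [ 0.12 -0.12  0.09] shift [ 35.  -39.2   2.7]
0 [644.15635654   9.80394343 210.        ]
turn [ 0.1  19.88  0.11] shift [ 21.3 -39.2  14.7]
15 [626.82884373   7.31438584 202.96705419]
turn [ 0.09 34.88  0.12] shift [  7.2 -39.3  27.2]
30 [606.76974391   4.4323632  200.96152423]
turn [ 0.07 49.88  0.14] shift [-11.2 -39.3  36. ]
45 [585.34605156   1.35428059 198.43860018]
turn [5.000e-02 6.488e+01 1.500e-01] shift [-30.7 -39.4  45.7]
60 [564.01775593  -1.71009575 192.22947342]
turn [3.000e-02 7.988e+01 1.600e-01] shift [-48.8 -39.4  58.9]
```

View pics/wrist_7.png

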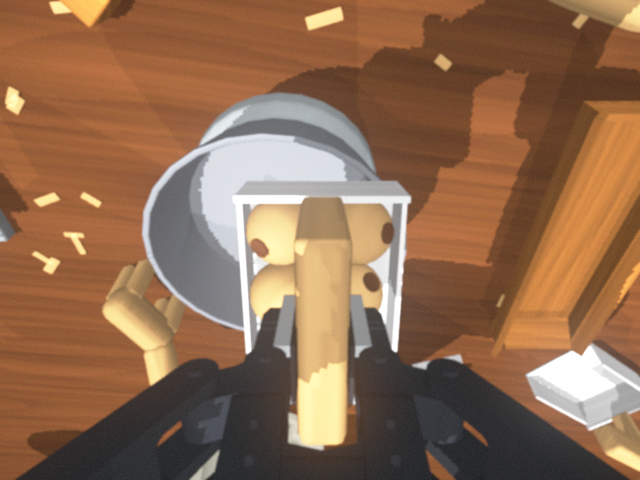

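View pics/side_7.png

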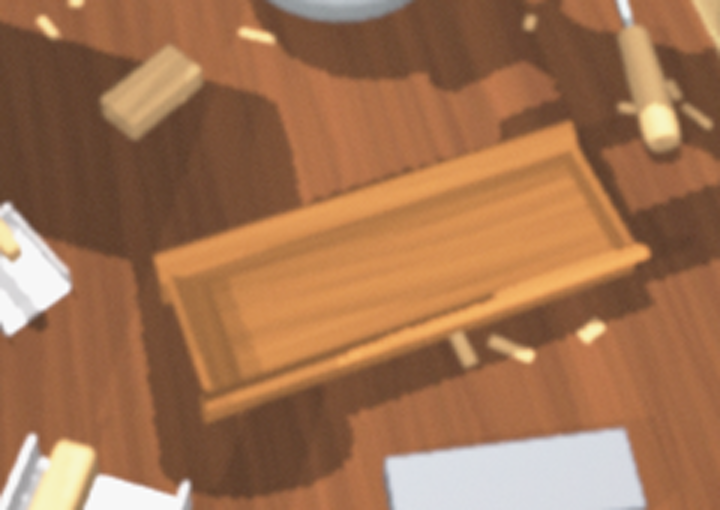

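Request:
{"fn": "play_rows", "kwargs": {
  "moves": [
    [[0,0,0],[14,-18,0],0],
    [[0,0,0],[27,-34,1],0],
    [[0,0,0],[30,-39,2],0],
    [[0,5,0],[28,-39,5],0],
    [[0,12,0],[23,-39,10],0],
    [[0,20,0],[16,-39,15],0],
    [[0,27,0],[10,-39,21],0],
    [[0,35,0],[2,-39,27],0],
    [[0,42,0],[-7,-39,32],0],
    [[0,50,0],[-16,-39,36],0],
    [[0,57,0],[-26,-39,41],0],
    [[0,65,0],[-36,-39,46],0],
    [[0,72,0],[-45,-39,52],0],
    [[0,80,0],[-54,-39,58],0],
    [[0,80,0],[-54,-39,58],0],
    [[0,80,0],[-54,-39,58],0],
    [[0,80,0],[-54,-39,58],0],
    [[0,80,0],[-54,-39,58],0]
  ]
}}

```text
clock: 13.35
eef_pos: [560.7, 20.4, 191.8]
tcp_rot: [-3.013, -0.825, 0.134]
contact_force: [0.4, 0.4, -1.7]
opening: 0.196
```

```bash
sed -i "s/im\[270:440,220:460\],(720,510)/im[150:320,240:480],(720,510)/" snap.py; python3 snap.py 8 side wrist top
```

```text
13.35 [560.7  20.4 191.8] [-3.0132 -0.8246  0.1343] [ 0.4  0.4 -1.7] [-0.15  0.53  0.04] 0.196
```

View pics/wrist_8.png

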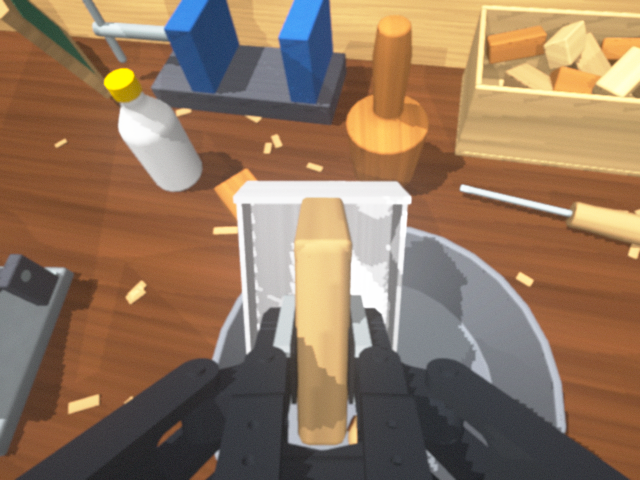

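View pics/side_8.png

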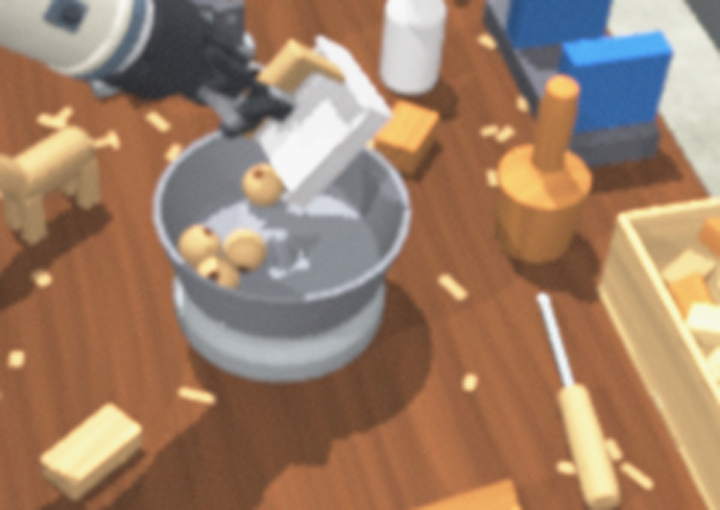

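Run:
```python
from rig import r
from h import *
s=r.sense(); print(np.round(s['qpos'],2))
f=r.grab_frame('top'); c=cam(f); im=f['color'][:,:,::-1].copy()
a=np.array([np.cos(.1427),np.sin(.1427)]); l=np.array([-a[1],a[0]])
for P in ((340,240),):
    q=[list(np.array(P)+sx*50*a+sy*39*l)+[0] for sx,sy in ((1,1),(1,-1),(-1,-1),(-1,1))]
    cv2.polylines(im,[np.round(proj(c,q)).astype(int)],True,(0,255,0),1)
cv2.imwrite('pics/spot.png',im)
go(s,[600,10,270],[np.pi,0,.14])
```

```text
[-0.18  0.14  2.37  1.92  0.38 -0.6 ]
turn [ -6.92 -46.92   2.6 ] shift [ 84.2  12.2 -28. ]
```

View pics/spot.png

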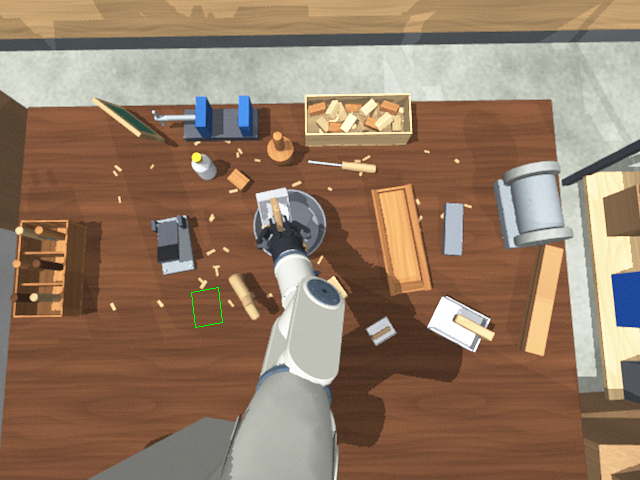

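Request:
{"fn": "play_rows", "kwargs": {
  "moves": [
    [[0,-3,0],[20,3,-20],0],
    [[-1,-8,0],[40,6,-28],0],
    [[-2,-15,1],[55,8,-30],0],
    [[-3,-22,1],[65,9,-30],0],
    [[-4,-29,2],[75,10,-30],0],
    [[-5,-36,2],[80,11,-29],0],
    [[-6,-42,2],[84,12,-28],0],
    [[-7,-47,2.6],[84,12,-28],0],
    [[-7,-47,2.6],[84,12,-28],0],
    [[-7,-47,2.6],[84,12,-28],0]
  ]
}}

```text
clock: 14.55
eef_pos: [602.3, 7.8, 273.3]
tcp_rot: [-3.138, -0.052, 0.141]
contact_force: [0.3, 0.3, -1.8]
opening: 0.195
```

```bash
python3 snap.py 9 side top wrist;  python3 - <<'E'
from rig import r
from h import *
s=r.sense(); print(np.round(s['qpos'],2))
go(s,[318,256,250],[np.pi,0,.14]); go(s,[318,256,62],[np.pi,0,.14])
E
```

```text
14.55 [602.3   7.8 273.3] [-3.1379 -0.0522  0.1415] [ 0.3  0.3 -1.8] [ 0.09  0.03 -0.03] 0.195
[0.   0.26 1.68 0.02 1.15 1.42]
turn [-0.63 -3.18  0.48] shift [-246.2 -284.8   10. ]
turn [-0.63 -3.18  0.48] shift [-256.7 -282.8  197.7]
```

View pics/wrist_9.png

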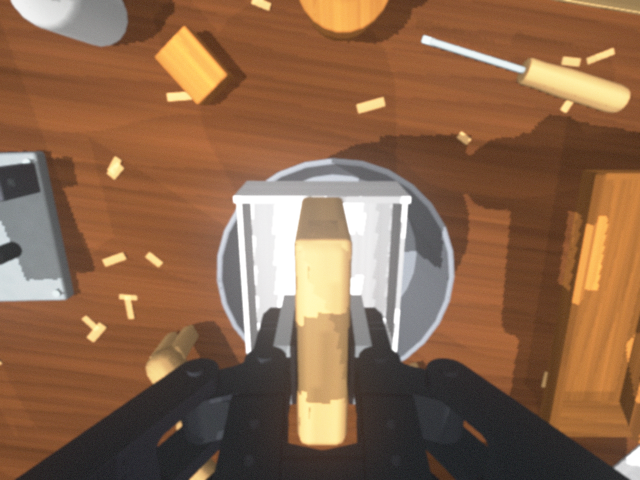

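View pics/side_9.png

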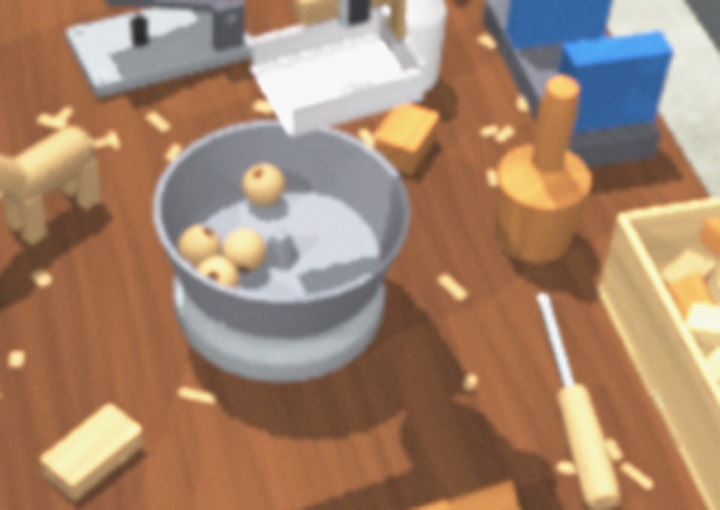

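Request:
{"fn": "play_rows", "kwargs": {
  "moves": [
    [[0,-1,0],[-15,-17,0],0],
    [[0,-2,0],[-45,-50,1],0],
    [[-0.6,-3.2,0.5],[-75,-86,2],0],
    [[-0.6,-3.2,0.5],[-105,-122,3],0],
    [[-0.6,-3.2,0.5],[-135,-157,5],0],
    [[-0.6,-3.2,0.5],[-165,-192,7],0],
    [[-0.6,-3.2,0.5],[-195,-226,8],0],
    [[-0.6,-3.2,0.5],[-222,-256,9],0],
    [[-0.6,-3.2,0.5],[-240,-277,10],0],
    [[-0.6,-3.2,0.5],[-246,-285,15],0],
    [[-0.6,-3.2,0.5],[-248,-285,45],0],
    [[-0.6,-3.2,0.5],[-250,-284,80],0],
    [[-0.6,-3.2,0.5],[-252,-284,115],0],
    [[-0.6,-3.2,0.5],[-254,-283,145],0],
    [[-0.6,-3.2,0.5],[-255,-283,168],0],
    [[-0.6,-3.2,0.5],[-256,-283,182],0],
    [[-0.6,-3.2,0.5],[-256,-283,185],0],
    [[-0.6,-3.2,0.5],[-256,-283,185],0]
  ]
}}

```text
clock: 16.5
eef_pos: [318.3, 255.4, 74.6]
tcp_rot: [-3.141, -0.0, 0.139]
contact_force: [-0.1, 0.3, -0.8]
opening: 0.199
```

```bash
sed -i "s/im\[150:320,240:480\],(720,510)/im[60:400,60:540],(720,510)/" snap.py; python3 snap.py 10 side top
```

```text
16.5 [318.3 255.4  74.6] [-3.1411e+00 -4.0000e-04  1.3860e-01] [-0.1  0.3 -0.8] [-0.01  0.06 -0.04] 0.199
```

View pics/side_10.png

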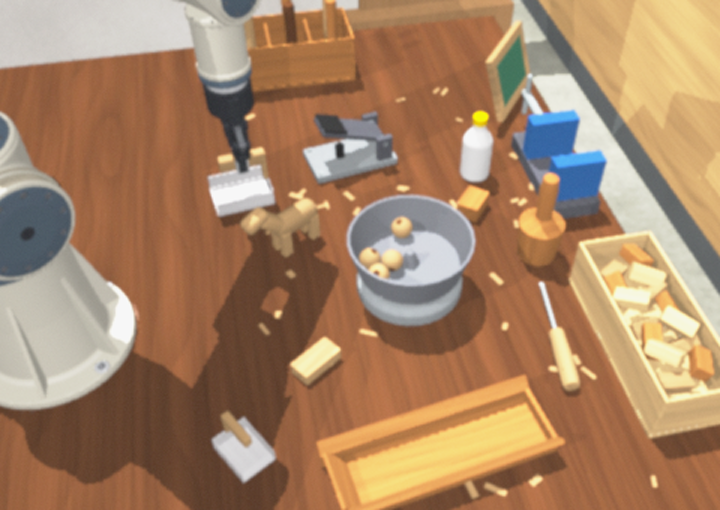

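View pics/top_10.png

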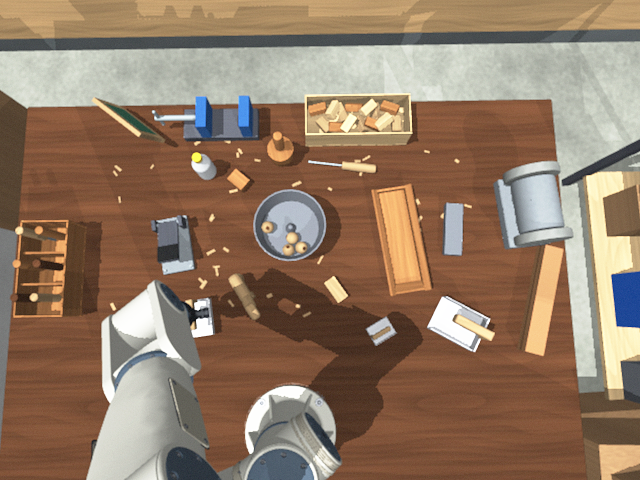

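Request:
{"fn": "play_rows", "kwargs": {
  "moves": [
    [[0,0,0],[0,0,5],0],
    [[0,0,0],[0,0,9],0],
    [[0,0,0],[0,0,11.5],0],
    [[0,0,0],[0,0,12.5],0],
    [[0,0,0],[0,0,12.5],0],
    [[0,0,0],[0,0,12.5],0]
  ]
}}

```text
clock: 17.2
eef_pos: [318.7, 256.2, 63.0]
tcp_rot: [-3.14, -0.002, 0.139]
contact_force: [0.1, -0.0, -0.9]
opening: 0.198
```

```bash
python3 snap.py 11
```

```text
17.2 [318.7 256.2  63. ] [-3.1403e+00 -1.5000e-03  1.3910e-01] [ 0.1 -0.  -0.9] [0.01 0.03 0.07] 0.198
```

Request:
{"fn": "play_rows", "kwargs": {
  "moves": [
    [[0,0,0],[0,0,1],0],
    [[0,0,0],[0,0,1.6],0],
    [[0,0,0],[0,0,1.6],0],
    [[0,0,0],[0,0,1.6],0.3],
    [[0,0,0],[0,0,1.6],0.4],
    [[0,0,0],[0,0,1.6],0.5],
    [[0,0,0],[0,0,1.6],0.6],
    [[0,0,0],[0,0,1.6],0.6],
    [[0,0,0],[0,0,-10],0.6],
    [[0,0,0],[0,0,-35],0.6],
    [[0,0,0],[0,0,-70],0.6],
    [[0,0,0],[0,0,-110],0.6],
    [[0,0,0],[0,0,-135],0.5],
    [[0,0,0],[0,0,-140],0.3],
    [[0,0,0],[0,0,-140],0]
  ]
}}

```text
clock: 18.7
eef_pos: [318.8, 256.2, 203.4]
tcp_rot: [-3.139, -0.003, 0.139]
contact_force: [0.7, -0.4, -0.8]
opening: 0.172
```

```bash
python3 snap.py 12 side wrist
python3 - <<'E'
from rig import r
from h import *
s=r.sense(); e=s['tcp_rot']
# station from top corners z16
print(np.round(s['qpos'],2))
E
```

```text
18.7 [318.8 256.2 203.4] [-3.1394e+00 -3.0000e-03  1.3910e-01] [ 0.7 -0.4 -0.8] [-0.05  0.02 -0.  ] 0.172
[0.67 0.04 2.1  0.   1.   2.1 ]
```

View pics/side_12.png

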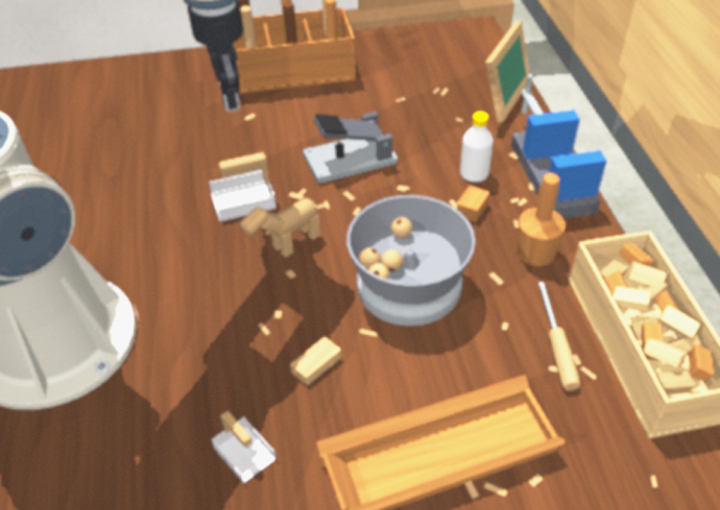

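View pics/wrist_12.png

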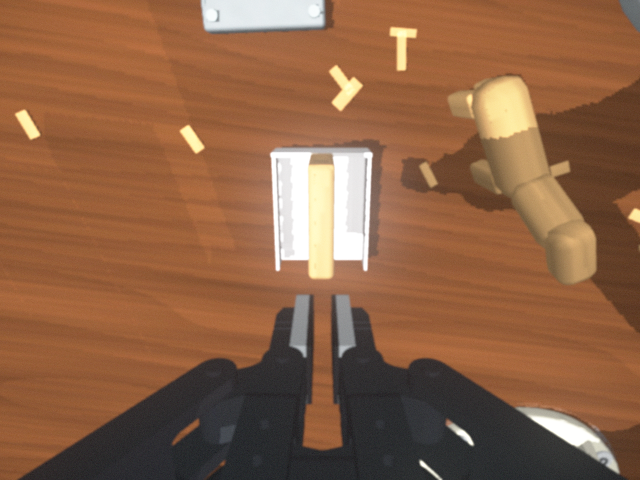

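Run:
```python
from rig import r
from h import *
s=r.sense(); go(s,[490,325,190],[np.pi,0,.19])
```

```text
turn [-0.03 -0.   -2.92] shift [180.  -45.   11.9]
```

Request:
{"fn": "play_rows", "kwargs": {
  "moves": [
    [[0,0,-1],[30,-8,2],0],
    [[0,0,-2],[70,-18,5],0],
    [[0,0,-3],[110,-28,8],0],
    [[0,0,-3],[145,-36,10],0],
    [[0,0,-3],[170,-42,12],0],
    [[0,0,-3],[180,-45,12],0],
    [[0,0,-3],[180,-45,12],0],
    [[0,0,-3],[180,-45,12],0]
  ]
}}

```text
clock: 19.6
eef_pos: [488.5, 324.3, 188.8]
tcp_rot: [3.141, 0.002, 0.191]
contact_force: [-0.4, -0.7, -0.0]
opening: -0.001
```

```bash
python3 snap.py 13 wrist
```

```text
19.6 [488.5 324.3 188.8] [3.1411e+00 2.4000e-03 1.9140e-01] [-0.4 -0.7 -0. ] [ 0.03 -0.02  0.05] -0.001
```

View pics/wrist_13.png

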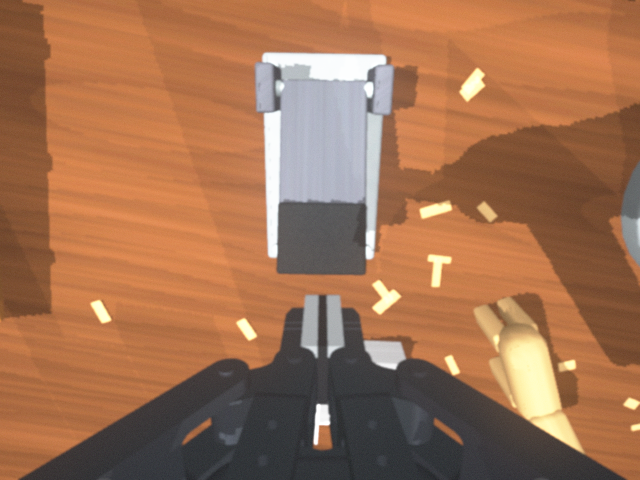

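Run:
```python
from rig import r
from h import *
s=r.sense(); f=r.grab_frame('wrist'); c=cam(f,s); y=.1914
for p,z in (((278,204),87),((366,204),87),((277,274),103),((366,274),103),((263,54),16),((387,54),16),((269,258),16),((373,258),16)):
    P=px2plane(c,p,z); d=P[:2]-s['eef_pos'][:2]; print(p,np.round(P,1),np.round([d@[np.cos(y),np.sin(y)],d@[-np.sin(y),np.cos(y)]],1))
```

```text
(278, 204) [500.3 355.5  87. ] [17.5 28.4]
(366, 204) [510.8 301.2  87. ] [ 17.5 -27. ]
(277, 274) [460.1 348.2 103. ] [-23.3  28.8]
(366, 274) [470.6 293.7 103. ] [-23.4 -26.7]
(263, 54) [588.6 387.7  16. ] [110.4  43.1]
(387, 54) [605.6 299.9  16. ] [110.3 -46.2]
(269, 258) [432.4 359.9  16. ] [-48.3  45.6]
(373, 258) [449.1 273.3  16. ] [-48.4 -42.6]
```

Request:
{"fn": "play_rows", "kwargs": {
  "moves": [
    [[0,0,0],[-3,0,15],0],
    [[0,0,0],[-5,0,40],0],
    [[0,0,0],[-5,0,62],0],
    [[0,0,0],[-5,0,78],0],
    [[0,0,0],[-5,0,84],0],
    [[0,0,0],[-5,0,84],0]
  ]
}}

```text
clock: 20.3
eef_pos: [482.7, 323.1, 105.4]
tcp_rot: [3.141, 0.002, 0.192]
contact_force: [-0.2, 0.0, 0.1]
opening: -0.0
```

Request:
{"fn": "play_rows", "kwargs": {
  "moves": [
    [[0,0,0],[0,0,3],0],
    [[0,0,0],[0,0,6],0],
    [[0,0,0],[0,0,9],0],
    [[0,0,0],[0,0,12],0],
    [[0,0,0],[0,0,12],0],
    [[0,0,0],[0,0,12],0]
  ]
}}

```text
clock: 20.9
eef_pos: [482.8, 323.3, 93.5]
tcp_rot: [3.141, 0.002, 0.192]
contact_force: [-1.6, 0.8, 5.5]
opening: -0.0
```

```bash
python3 snap.py 14 wrist side
```

```text
20.9 [482.8 323.3  93.5] [3.1414e+00 2.1000e-03 1.9190e-01] [-1.6  0.8  5.5] [ 0.11  0.24 -0.03] -0.0
```

View pics/wrist_14.png

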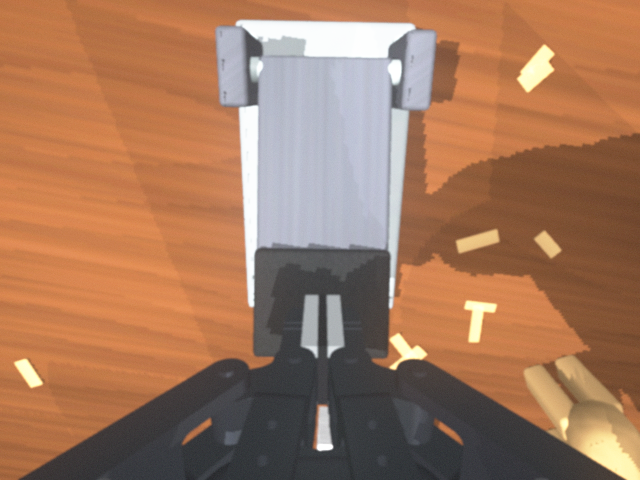

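Request:
{"fn": "play_rows", "kwargs": {
  "moves": [
    [[0,0,0],[0,0,2],0],
    [[0,0,0],[0,0,5],0],
    [[0,0,0],[0,0,8],0],
    [[0,0,0],[0,0,10],0],
    [[0,0,0],[0,0,10],0],
    [[0,0,0],[0,0,10],0]
  ]
}}

```text
clock: 21.6
eef_pos: [482.4, 323.1, 83.6]
tcp_rot: [3.141, 0.003, 0.192]
contact_force: [-2.2, -0.1, 5.9]
opening: 0.002
```

```bash
python3 snap.py 15
python3 - <<'E'
from rig import r
from h import *
s=r.sense(); f=r.grab_frame('side'); c=cam(f); cv2.imwrite('pics/p15.png',cv2.resize(f['color'][120:200,240:350,::-1],(770,560),interpolation=cv2.INTER_CUBIC))
f=r.grab_frame('wrist'); cv2.imwrite('pics/wrist_15.png',f['color'][:,:,::-1])
E
```

```text
21.6 [482.4 323.1  83.6] [3.1411e+00 2.8000e-03 1.9190e-01] [-2.2 -0.1  5.9] [-0.02  0.63  0.06] 0.002
```

View pics/p15.png

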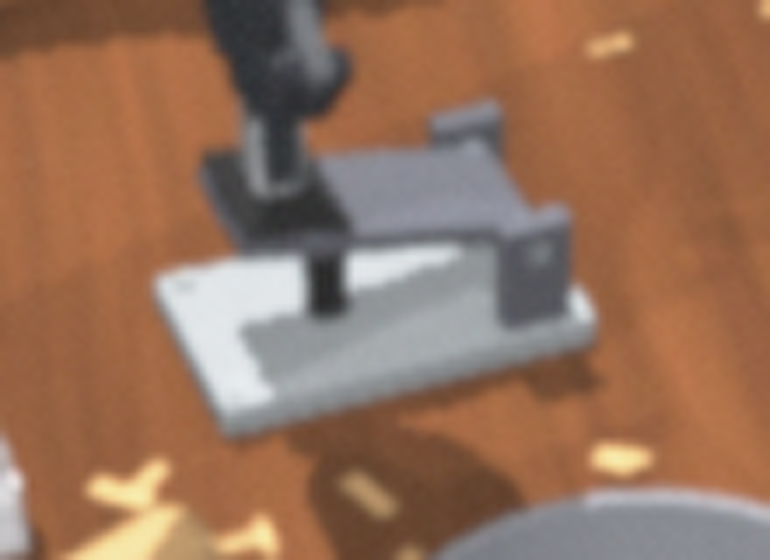

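View pics/wrist_15.png

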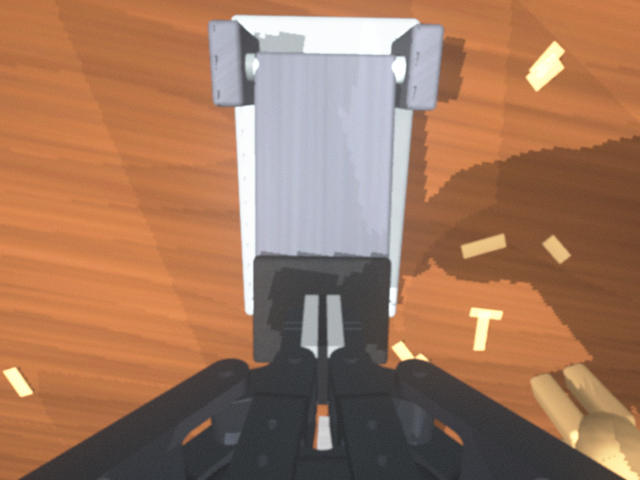

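```bash
cat > pad.py <<'E'
from h import *
y=.1914; a=np.array([np.cos(y),np.sin(y),0]); l=np.array([-a[1],a[0],0])
P0=np.array([488.5,324.3,0])+0.7*l   # start tcp
O=P0+31*a
def corner(q,u,v):  # u: along paddle from pad middle toward free end, v left
    ang=.459-q; sl=.35-q
    return O+a*(55-97.05*np.cos(ang)-u*np.cos(sl))+l*v+np.array([0,0,52+97.05*np.sin(ang)+u*np.sin(sl)])
E
python3 - <<'E'
from rig import r
from pad import *
s=r.sense(); fs=r.grab_frame('side'); f=r.grab_frame('wrist'); cs=cam(fs); cw=cam(f,s)
for q in (0,.1,.15,.2,.25):
    C=[corner(q,22.5,28),corner(q,22.5,-28),corner(q,-22.5,-28),corner(q,-22.5,28)]
    p=(proj(cs,C)-[240,120])*7+3; print(q,'side crop',np.round(p).astype(int).tolist(),'wrist',np.round(proj(cw,C)).astype(int).tolist(), 'surf z at tcp-11/0',)
    # surface height at tool -11 and 0 along a
    for off in (-11,-5,0):
        x=(s['eef_pos']-O)[:2]@a[:2]+off; m=corner(q,0,0); xm=(m-O)[:2]@a[:2]; print('   ',off,round(m[2]+(xm-x)*np.tan(.35-q),1))
E
```

```text
0 side crop [[209, 105], [258, 186], [364, 193], [313, 113]] wrist [[247, 375], [398, 375], [397, 253], [247, 253]] surf z at tcp-11/0
    -11 100.9
    -5 98.7
    0 96.9
0.1 side crop [[200, 132], [249, 213], [357, 209], [306, 129]] wrist [[252, 366], [392, 366], [394, 254], [251, 254]] surf z at tcp-11/0
    -11 89.2
    -5 87.7
    0 86.4
0.15 side crop [[197, 145], [245, 226], [354, 217], [303, 137]] wrist [[255, 361], [390, 361], [392, 254], [252, 254]] surf z at tcp-11/0
    -11 83.7
    -5 82.5
    0 81.5
0.2 side crop [[194, 158], [242, 239], [351, 225], [301, 145]] wrist [[257, 356], [387, 356], [390, 254], [254, 254]] surf z at tcp-11/0
    -11 78.3
    -5 77.4
    0 76.6
0.25 side crop [[192, 171], [240, 252], [349, 234], [299, 153]] wrist [[259, 350], [385, 350], [389, 253], [255, 253]] surf z at tcp-11/0
    -11 73.0
    -5 72.4
    0 71.9
```

Run:
```python
from rig import r
from pad import *
fs=r.grab_frame('side'); cs=cam(fs)
A=cv2.imread('pics/side0.png'); B=fs['color'][:,:,::-1]
out=[]
for im,q in ((A,0),(B,.17)):
    k=cv2.resize(im[120:190,250:330],(640,560),interpolation=cv2.INTER_CUBIC)[:,:400].copy()
    C=[corner(q,22.5,28),corner(q,22.5,-28),corner(q,-22.5,-28),corner(q,-22.5,28)]
    for p in (proj(cs,C)-[250,120])*8+3.5: cv2.circle(k,tuple(np.round(p).astype(int).tolist()),3,(0,255,0),-1)
    out.append(k)
cv2.imwrite('pics/cmp.png',np.hstack(out))
```

```text
(no output)
```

View pics/cmp.png

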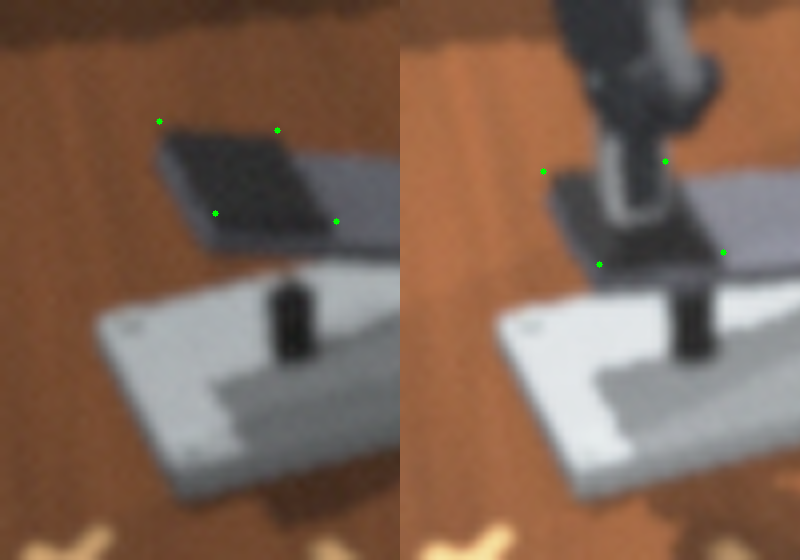

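Request:
{"fn": "play_rows", "kwargs": {
  "moves": [
    [[0,0,0],[0,0,1.5],0],
    [[0,0,0],[0,0,3],0],
    [[0,0,0],[0,0,4.5],0],
    [[0,0,0],[0,0,5],0],
    [[0,0,0],[0,0,5],0],
    [[0,0,0],[0,0,5],0]
  ]
}}

```text
clock: 22.45
eef_pos: [481.8, 322.9, 78.7]
tcp_rot: [3.141, 0.004, 0.192]
contact_force: [-4.3, 0.1, 7.2]
opening: -0.001
```

```bash
python3 snap.py 16 wrist
python3 - <<'E'
from rig import r
from pad import *
fs=r.grab_frame('side'); cs=cam(fs)
A=cv2.imread('pics/side0.png'); B=fs['color'][:,:,::-1]
out=[]
for im,q in ((A,0),(B,.2)):
    k=cv2.resize(im[120:190,250:330],(640,560),interpolation=cv2.INTER_CUBIC)[:,:400].copy()
    C=[corner(q,22.5,28),corner(q,22.5,-28),corner(q,-22.5,-28),corner(q,-22.5,28)]
    for p in (proj(cs,C)-[250,120])*8+3.5+[0,12]: cv2.circle(k,tuple(np.round(p).astype(int).tolist()),2,(0,255,0),-1)
    out.append(k)
cv2.imwrite('pics/cmp2.png',np.hstack(out))
E
```

```text
22.45 [481.8 322.9  78.7] [3.1409 0.0039 0.1918] [-4.3  0.1  7.2] [-0.1   0.71  0.01] -0.001
```

View pics/cmp2.png

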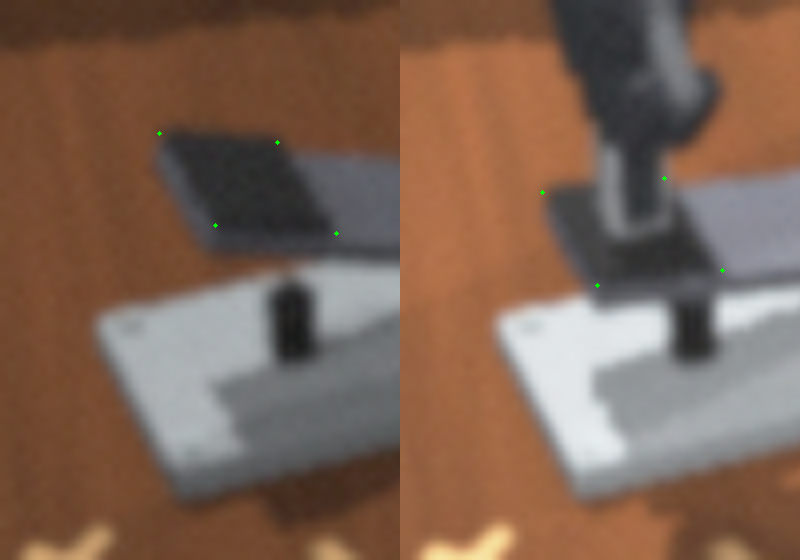

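View pics/wrist_16.png

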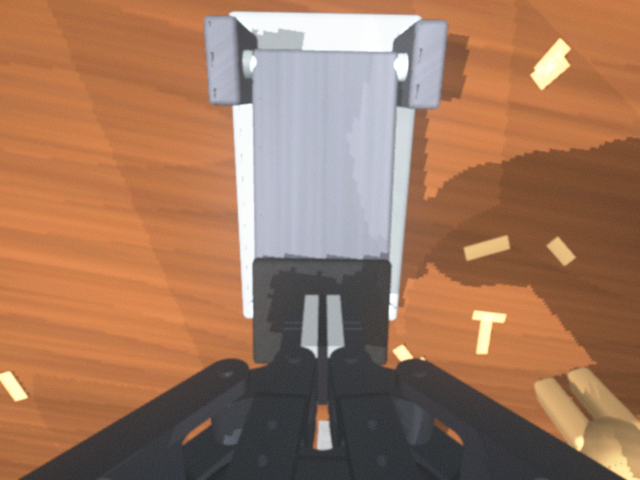

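Request:
{"fn": "play_rows", "kwargs": {
  "moves": [
    [[0,0,0],[0,0,0.2],0],
    [[0,0,0],[0,0,0.2],0],
    [[0,0,0],[0,0,0.2],0],
    [[0,0,0],[0,0,0.2],0],
    [[0,0,0],[0,0,0.2],0],
    [[0,0,0],[0,0,0.2],0],
    [[0,0,0],[0,0,0.2],0],
    [[0,0,0],[0,0,0.2],0],
    [[0,0,0],[0,0,0.2],0],
    [[0,0,0],[0,0,0.2],0],
    [[0,0,0],[0,0,0.2],0],
    [[0,0,0],[0,0,0.2],0],
    [[0,0,0],[0,0,0.2],0],
    [[0,0,0],[0,0,0.2],0],
    [[0,0,0],[0,0,0.2],0],
    [[0,0,0],[0,0,0.2],0],
    [[0,0,0],[0,0,0.2],0],
    [[0,0,0],[0,0,0.2],0],
    [[0,0,0],[0,0,0.2],0],
    [[0,0,0],[0,0,0.2],0]
  ]
}}

```text
clock: 24.55
eef_pos: [481.8, 322.9, 78.8]
tcp_rot: [3.141, 0.004, 0.192]
contact_force: [-2.9, 0.3, 6.1]
opening: 0.003
```

Request:
{"fn": "play_rows", "kwargs": {
  "moves": [
    [[0,0,0],[0,0,0.1],0],
    [[0,0,0],[0,0,0.1],0],
    [[0,0,0],[0,0,0.1],0],
    [[0,0,0],[0,0,0.1],0],
    [[0,0,0],[0,0,0.1],0],
    [[0,0,0],[0,0,0.1],0],
    [[0,0,0],[0,0,0.1],0],
    [[0,0,0],[0,0,0.1],0],
    [[0,0,0],[0,0,0.1],0],
    [[0,0,0],[0,0,0.1],0]
  ]
}}

```text
clock: 25.55
eef_pos: [481.9, 322.9, 78.9]
tcp_rot: [3.141, 0.004, 0.192]
contact_force: [-2.0, -0.4, 6.5]
opening: 0.0
```

```bash
python3 snap.py 17 side top
```

```text
25.55 [481.9 322.9  78.9] [3.141  0.0039 0.1918] [-2.  -0.4  6.5] [-0.01  0.43 -0.04] 0.0
```

View pics/side_17.png

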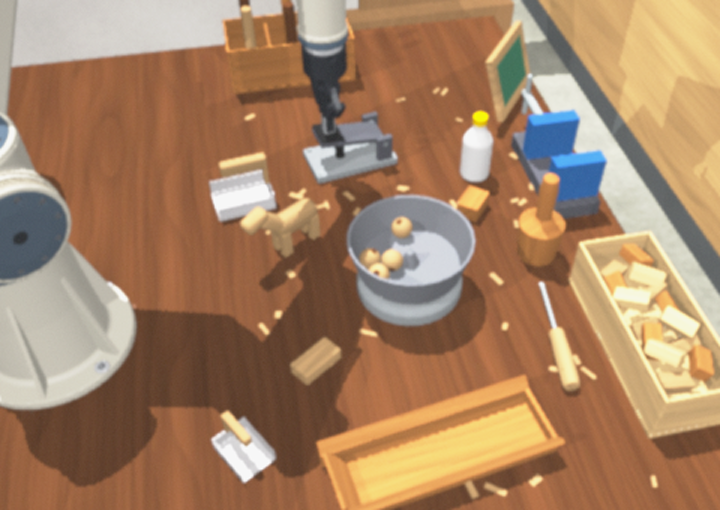

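View pics/top_17.png

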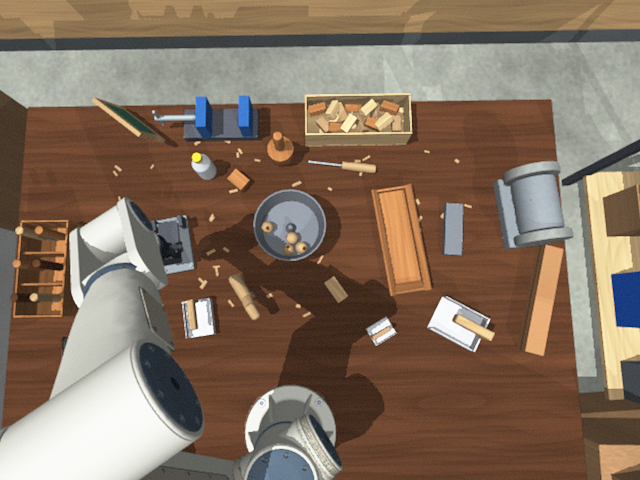

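Final pictures show the four beads in the bowl at side view (370–402, 226–272), the scoop flat and free at (242,190), the paddle held half-way, and the other things where they stood.

Run:
```python
from rig import r
print(r.sign_off());
```

```text
the job is handed in; nothing more can be done
None
```

The job is done and handed in at about 25.7 s of the 72 s allowed. No score came back.

- **Beads:** I gripped the middle-sized scoop from the trough by its handle, gathered all four beads and tipped all four into the polisher bowl. The last pictures still show four beads in the bowl, and the gripper never touched them.
- **Pour pose:** The arm did not fully reach the pour pose. The tilt was about 47° instead of 60° and the tool was about 22 mm off in y, but all four beads went in.
- **Scoop:** It lies flat on the clear bench at about (310, 255), released.
- **Paddle:** I pushed it down with the shut fingers and held it for over 3 s up to hand-in. Tool height and the side camera put it at about 0.19–0.20 rad, and the push is 6–7 N, against about 6 N expected at half-way. The side-view match needed a correction of about 1.5 pixels, taken from the first picture with the paddle up. The paddle never came near its stop.
- **Everything else:** The other things on the bench look unmoved in the final side and top views. I judged this by eye and did not measure it.

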